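# Refit the drained rotor on the centrifuge's D shaft

## Robot

A 6-joint arm with a two-finger parallel gripper is mounted at the origin on the work surface. World frame = base frame: x ahead of the robot, y to its left, z up, the work surface at z = 0. Lengths are in m, angles in rad, forces in N, time in s.
With the tool pointing down it reaches from about 0.325 to 0.9 m from the base axis. Payload 6.1 kg.
Tool frame: the origin (TCP) lies on the centre line of the jaws, within the pads' length; the fingertips stand 8 mm ahead of it and the grasp point (between the pads) lies 11 mm behind it (tips_ahead is the distance from the TCP to the fingertips, in m); z points along the fingers, y is the line along which they close (so a half turn about z gives the same grasp; the last joint's range is limited). The gripper opens to 85 mm and grips with 20 to 120 N. Pads are 22 mm wide; open, the fingers measure 114 mm over their backs; the gripper's body (76 mm by 85 mm) begins 54 mm behind the grasp point. The pads swing forward as they close: fully open they stand 13 mm farther back than shut.
Start: joints at [1.197, 0.22, 1.526, -0, 1.395, -0.126], TCP at [0.153, 0.606, 0.239] pointing down, gripper open.
Joint ranges: [-2.98, 2.98], [-0.91, 2.08], [0.09, 2.57], [-1.24, 4.39], [0.2, 2.65], [-2.68, 2.68]. Speed limits (rad/s): [2.57, 2.57, 3.01, 3.14, 3.14, 3.14].

## Interface

Orientations are given as a unit quaternion [x, y, z, w].
In Python, from workcell import get_obs, grab_frame, sign_off, recognise, silhouettes, mark_of, tips_ahead gives the robot as it stands. The module is installed in compiled form; this text tells all that it offers.
- The arm moves only by the tool step_arm, never from a script. Its argument "commands" is a list that holds one entry, the list of rows, each a list of 4 numbers: the shift along the tool's x, y, z in m, then the turn about the tool's z in degrees. In form: [[[dx, dy, dz, spin], ...]]. A call has exactly 10 rows; each row is the pose to reach, as a shift and turn from the pose commanded when the call began, along the tool's axes at that moment; what a row does not reach only later rows make up. A row lasts 1/10 s, in which the tool goes at most 50 mm and 8.59 degrees, less where a joint would pass 70% of its speed; a pose out of reach is approached as far as the arm can. A call with a gripper value outside its range is refused whole. "jaw" is the opening, from 0 (shut) to 1 (fully open), set as the call begins (left out, the last holds). The fingers move at their own pace and stop on an object; the grip force is fixed at half the most. Time passes only in rows, so rows that repeat a pose let the fingers close, or fill a call up. It gives the time, the measured TCP pose, the force, the opening and the grip force at its end, in the units of the state.
- get_obs(): the state, without advancing time (a new reading comes with each control period).
- grab_frame(name): name is "scene" or "top"; returns a dict with "image" (420x560x3 uint8, red, green, blue), "fx", "fy", "cx", "cy" (pixels), "rvec" (rotation vector, rad) and "tvec" (3), from world to camera coordinates, as OpenCV has them. Camera axes: x right, y down, z forward; pixel columns grow to the right and rows downward; lengths in m; the calibration is good to about 2 mm. A picture is of the moment at which its call begins. There is no depth.
- sign_off(): hands the job in; it is judged then, once.
Trained networks look in a picture, given as the dict that the camera call returned (one of the last four; its "shot" number tells which), for a name from the list of things; names that differ only in an ending like _2 or _b are one class to them, and where a whole thing is asked for, a point or a joint stands for the part that bears it (a point fixed in the world has none). Each returns a list of dicts, best first, with "conf" (0 to 1); they miss things now and then, are a little off and sometimes report something else, mostly with a low value. They report only what shows in the picture. A call takes as long as a camera call. They do not tell look-alikes from the thing itself.
- recognise(name, picture): "box" ([centre column, centre row, width, height] in pixels, round what is visible of it).
- silhouettes(name, picture): "pixels" (420x560 bool, what is visible of it) and "box" ([centre column, centre row, width, height] in pixels, round what is visible of it).
- mark_of(name, picture): "position" ([column, row] in pixels: a listed point, or the origin of a listed thing).
The state is a dict: "time_s": time; "q": joint angles; "joint_vel": joint speeds; "joint_torque": joint torques, N m; "tcp_pos": TCP position; "eef_rot": TCP orientation; "ft_force": force on the tool from outside, world axes, zero at the start; "moment": the same for the moment, N m; "width": finger opening in m; "finger_force": force on a finger pad.
Only numpy, scipy, OpenCV 4.12 (cv2) and the standard library are available. Lean on these libraries where they do the work, as an engineer would, in place of code of your own. Each camera call takes 0.05 s, during which the arm holds its last target. There are 200 camera calls.

## Task

The rotor of the bench centrifuge has drained, standing on edge in the wire rack. Lay it flat on the rubber mat, knob up, and let go of it, so that you can take it again squarely by the knob; then lower it into the centrifuge's bowl and turn it, without forcing it, until the flat in its bore meets the flat of the drive shaft and it goes down fully home, level on the drive flange, and leave it there. Never let the rotor drop, and leave the bowl's lid and the brush where they lie.

Things in the scene. Friction and masses are not known exactly. Their poses are not given: they have to be found in the camera images.
- rotor_mid (a point): The rotor: an aluminium disc 100 mm across, 30 mm thick, with twelve dark tube holes in its top; 70 mm high with its knob, 0.25 to 0.45 kg. This point is on its axis, 35 mm above its underside; z points out along the knob. At the start it stands on edge in the rack, knob towards the mat and 10 degrees above level, its +x side towards the robot.
- rotor_knob (a point): Centre of the rotor's black eight-sided carrying knob, 28 mm across its flats and 40 mm tall, on the middle of its top: 50 mm above the underside, axes as rotor_mid, with flats facing its x and y axes and half-way between. The knob reaches 20 mm above and below this point.
- rotor_foot (a point): Centre of the rotor's underside, axes as rotor_mid. Here opens the D-shaped bore: 17.6 mm across, 27.5 mm deep, its flat 3.6 mm from the axis on the rotor's own +x side. A dark line on the top and down the rim marks that side.
- rack: Draining rack fixed to the bench: steel-wire cradle on a white drip tray, 150 mm (x) by 130 mm (y). Origin under its middle; -x is the open front to which the knob points. The rotor lies on two bars that run fore and aft and leans back on two upright wires behind it, which reach 104 mm above the bench; it lifts straight up and out.
- mat_top (a point): Centre of the upper face of the dark rubber mat, 150 by 150 mm, 4 mm thick, fixed to the bench.
- drive_seat (a point): Centre of the upper face of the drive flange (38 mm across) in the centrifuge's bowl, where the seated rotor's underside rests; axes of the casing: z up, -x to its front with the control panel. White casing 230 mm (x) by 240 mm (y); its rim is 80 mm above this point, the bowl 156 mm across and open on top.
- shaft_tip (a point): On the axis at the tip of the steel drive shaft, 24 mm above drive_seat; axes of the casing, not of the shaft. Shaft 16 mm across, 2 mm taper on its round at the tip, a flat 3 mm from its axis all along. The motor parks with the flat facing the casing's front, give or take 60 degrees: see or feel where. It holds the shaft with 0.2 N m.
- bowl_lid: The bowl's lift-off lid, a black disc 184 mm across with a steel knob, lying on the bench. Leave alone.
- brush: A flat brush with a wooden handle, 190 mm long, lying on the bench. Leave alone.
Mind the look-alikes: they are no part of the job. Of the things that look like the part that bears rotor_mid, the larger one is meant. Leave any yellow look-alike of the part that bears mat_top alone.

How it is judged:
By the outcome, as a careful person would: the job done as asked, in the order asked, and still so for the second after the job is handed in, with the robot touching nothing.
It also fails if it takes over 72 s, if anything falls off the work surface, if the arm or the gripper's body presses on something with over 40 N, if the wrist force passes 120 N, or if a joint passes its speed limit or range.

## Working session

There is one attempt and no reset: what is moved stays moved. The work goes in short steps, Python scripts to look and compute and a tool call to move; the robot and the scene stay as the last step left them, time stands still between calls to the robot, and variables do not carry over. Pictures are saved under pics/ and viewed, at most 10 in all, crops included, and the job is handed in when it is done.

Besides the shell and the picture viewer there is one more tool, called after "Emit:" by a JSON object that holds its "fn" and its "kwargs". step_arm: Moves the arm, as the interface text tells. Its arguments: {"type":"object","properties":{"commands":{"type":"array","items":{"type":"array","items":{"type":"array","items":{"type":"number"}}}},"jaw":{"type":"number"}},"required":["commands"]}

```bash
mkdir -p pics
cat > h.py <<'E'
import numpy as np, cv2
from workcell import *
from scipy.spatial.transform import Rotation as R
def ray(p,px):
    M=cv2.Rodrigues(np.array(p["rvec"],float))[0]; t=np.array(p["tvec"],float).ravel()
    d=M.T@np.array([(px[0]-p["cx"])/p["fx"],(px[1]-p["cy"])/p["fy"],1]); return -M.T@t,d/np.linalg.norm(d)
def onz(p,px,z):
    o,d=ray(p,px); return o+d*(z-o[2])/d[2]
def tri(a,pa,b,pb):
    A=np.zeros((3,3));v=np.zeros(3)
    for p,px in((a,pa),(b,pb)):
        o,d=ray(p,px);P=np.eye(3)-np.outer(d,d);A+=P;v+=P@o
    x=np.linalg.solve(A,v); return x,[np.linalg.norm(np.cross(x-ray(p,px)[0],ray(p,px)[1])) for p,px in((a,pa),(b,pb))]
def proj(p,X):
    return cv2.projectPoints(np.array(X,float).reshape(-1,3),np.array(p["rvec"],float),np.array(p["tvec"],float),np.array([[p["fx"],0,p["cx"]],[0,p["fy"],p["cy"]],[0,0,1.]]),None)[0].reshape(-1,2)
def save(n,im,s=1):
    cv2.imwrite(f"pics/{n}.png",cv2.resize(im[:,:,::-1],None,fx=s,fy=s,interpolation=cv2.INTER_CUBIC))
E
cat > a.py <<'E'
from h import *
np.set_printoptions(precision=4,suppress=True)
S=grab_frame("scene");T=grab_frame("top")
save("s0",S["image"]);save("t0",T["image"])
for n in "rotor_mid rotor_knob rotor_foot rack mat_top drive_seat shaft_tip bowl_lid brush".split():
    for k,p in(("S",S),("T",T)):
        print(n,k,[(np.round(m["position"],1).tolist(),round(m["conf"],2)) for m in mark_of(n,p)][:4])
for k,p in(("S",S),("T",T)): print(k,ray(p,(280,210)),p["fx"])
o=get_obs();print(o["tcp_pos"],o["eef_rot"],o["width"],o["ft_force"],o["time_s"],tips_ahead)
E
python3 a.py
```

```text
rotor_mid S [([361.3, 235.4], 0.95), ([459.6, 268.9], 0.94), ([186.0, 304.5], 0.46)]
rotor_mid T [([195.7, 210.2], 0.78), ([109.2, 201.8], 0.74)]
rotor_knob S [([352.4, 233.5], 0.87), ([455.6, 269.8], 0.85), ([270.4, 249.3], 0.39)]
rotor_knob T [([107.3, 209.0], 0.98), ([201.4, 213.0], 0.59)]
rotor_foot S [([452.7, 281.6], 0.86), ([380.9, 233.4], 0.73)]
rotor_foot T [([178.7, 215.0], 0.65)]
rack S [([366.4, 262.2], 0.72)]
rack T [([194.3, 214.4], 0.81)]
mat_top S [([342.8, 200.8], 0.84), ([269.1, 248.6], 0.6)]
mat_top T [([293.6, 218.9], 0.92), ([231.4, 323.4], 0.64)]
drive_seat S [([129.8, 221.2], 0.9), ([353.5, 233.0], 0.28)]
drive_seat T [([437.5, 191.1], 0.79), ([340.9, 120.5], 0.35)]
shaft_tip S []
shaft_tip T [([441.1, 192.1], 0.59)]
bowl_lid S [([268.3, 314.4], 0.76)]
bowl_lid T [([273.7, 121.8], 0.82)]
brush S [([184.1, 301.4], 0.65)]
brush T [([344.2, 120.8], 0.96)]
S (array([1.4131, 0.3461, 0.6838]), array([-0.814 , -0.2175, -0.5386])) 506.8280130724737
T (array([0.4796, 0.12  , 1.1934]), array([ 0.056 , -0.0054, -0.9984])) 541.9851993465411
[0.1533 0.6059 0.2393] [0.1236 0.9923 0.     0.    ] 0.08586746284634897 [-0.2088 -0.0359  0.1524] 1.0 0.008
```

View pics/s0.png

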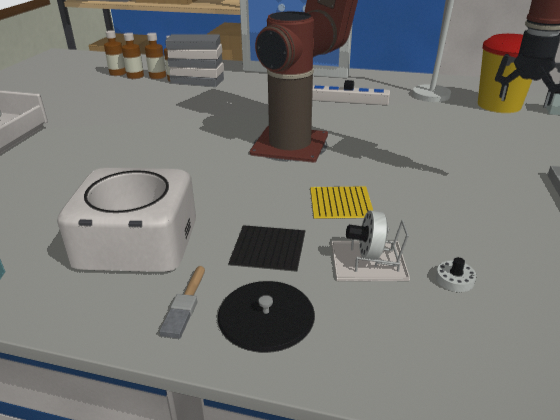

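View pics/t0.png

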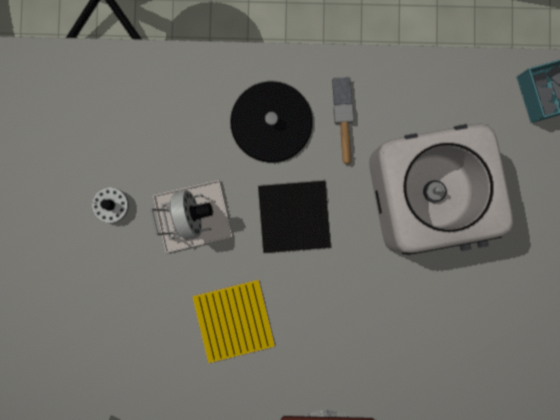

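The two rotor-like things are at scene (361,235)/top (195,210), standing in the rack, and scene (459,270)/top (109,202), smaller and lying on the bench. The one in the rack is the larger and stands on edge, so it fits. The dark mat is at top (294,217), the yellow look-alike at (233,321). The casing is at top (445,188), with its panel on the left side (378,202).

```bash
cat > b.py <<'E'
from h import *
np.set_printoptions(precision=4,suppress=True)
S=grab_frame("scene");T=grab_frame("top")
def near(n,p,c):
    m=[x["position"] for x in mark_of(n,p) if np.hypot(*(np.array(x["position"])-c))<35]; return m[0] if m else None
for n,cs,ct in (("rotor_mid",(361,235),(195,210)),("rotor_knob",(352,233),(201,213)),("rotor_foot",(380,233),(179,214)),("rack",(366,262),(194,214)),("mat_top",(269,248),(294,218)),("drive_seat",(130,221),(437,191))):
    a,b=near(n,S,cs),near(n,T,ct)
    print(n,a,b, tri(S,a,T,b) if a is not None and b is not None else None)
def yaw(name,c,z,thr=None):
    m=[s for s in silhouettes(name,T) if np.hypot(*(np.array(s["box"][:2])-c))<40]
    if not m: print(name,"none");return
    pts=np.argwhere(m[0]["pixels"])[:,::-1]
    P=np.array([onz(T,q,z)[:2] for q in pts],np.float32)
    print(name,cv2.minAreaRect(P),m[0]["conf"])
yaw("rack",(194,214),0.01);yaw("mat_top",(294,218),.004);yaw("drive_seat",(445,188),.12)
for n in("rotor_mid",):
  for s in silhouettes(n,T): print(n,s["box"],s["conf"])
a=S["image"][195:290,320:440];b=T["image"][165:265,130:250]
a=cv2.resize(a,(480,380),interpolation=cv2.INTER_CUBIC)
b2=cv2.resize(T["image"][165:265,145:240],(310,380),interpolation=cv2.INTER_CUBIC)
save("c0",np.hstack([a,b2]))
b3=T["image"][110:265,365:525];save("c1",b3,3.5)
E
python3 b.py
```

```text
rotor_mid [363.3, 232.1] [194.2, 211.3] (array([0.5356, 0.2906, 0.0763]), [np.float64(0.00033630129393021817), np.float64(0.0003363012939301962)])
rotor_knob [351.8, 234.1] [201.7, 211.0] (array([0.5377, 0.2718, 0.0698]), [np.float64(0.004647514276303074), np.float64(0.004647514276302967)])
rotor_foot [380.2, 233.6] [180.0, 217.0] (array([0.5232, 0.3229, 0.0694]), [np.float64(0.0016920659855771832), np.float64(0.0016920659855772313)])
rack [369.8, 263.1] [192.3, 215.4] (array([ 0.5303,  0.309 , -0.0063]), [np.float64(0.0014627649998223769), np.float64(0.0014627649998223127)])
mat_top [269.2, 247.8] [292.1, 215.9] (array([ 0.5344,  0.086 , -0.0028]), [np.float64(0.0006614603766796696), np.float64(0.0006614603766796857)])
drive_seat [131.1, 224.5] [436.7, 189.2] (array([ 0.5952, -0.2167,  0.051 ]), [np.float64(0.00015153803708030638), np.float64(0.00015153803708024547)])
rack ((0.5276238322257996, 0.3105522692203522), (0.1333833783864975, 0.16225889325141907), 15.316147804260254) 0.66
mat_top ((0.5343810319900513, 0.08237893134355545), (0.1493920087814331, 0.1496402621269226), 6.027525901794434) 0.78
drive_seat ((0.5857174396514893, -0.20463702082633972), (0.24760504066944122, 0.2646498680114746), 11.654428482055664) 0.79
rotor_mid [191.9, 214.6, 40.2, 51.6] 0.98
```

View pics/c0.png

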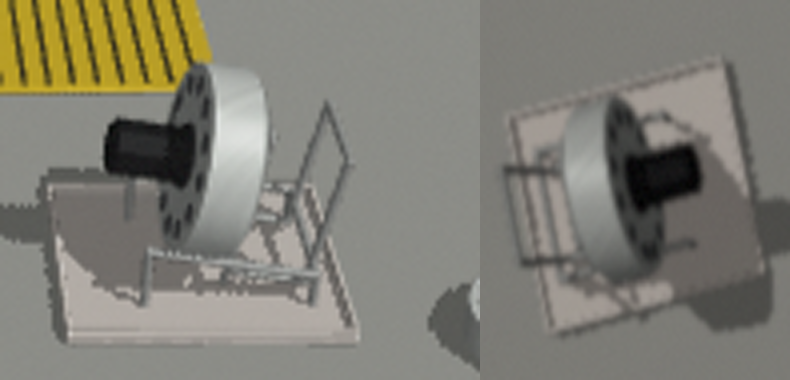

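View pics/c1.png

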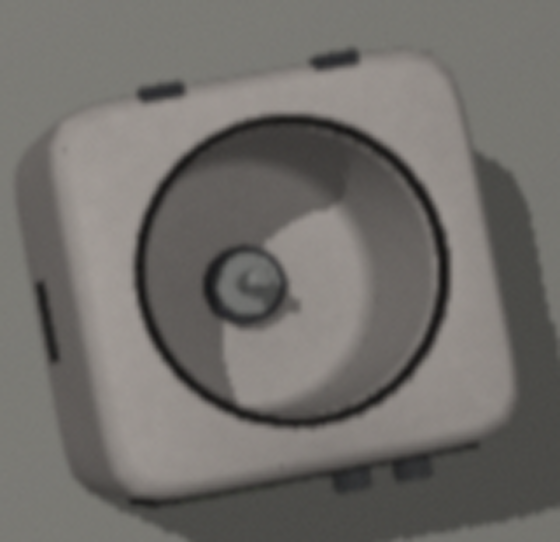

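The crop confirms the large 100 mm rotor on edge in the rack. Its knob points right in the top view, with the tip at about top (209,209) and scene (348,232). The bowl crop shows the flange and shaft at about top (436,191), and the casing edges turned about 11.7°.

```bash
cat > c.py <<'E'
from h import *
np.set_printoptions(precision=4,suppress=True)
S=grab_frame("scene");T=grab_frame("top")
t,e=tri(S,(348,232.5),T,(209.4,208.9));c,e2=tri(S,(357.7,233.4),T,(200.9,210.6));print("tip",t,e,"ctr",c,e2)
# silhouette fit of rotor pose: x,y,z,yaw with 10 deg elevation
from scipy.optimize import least_squares, minimize
from scipy.spatial import ConvexHull
ms={}
for k,p,cc in(("S",S,(365,235)),("T",T,(192,214))):
    s=[s for s in silhouettes("rotor_mid",p) if np.hypot(*(np.array(s["box"][:2])-cc))<30][0]; ms[k]=(p,s["pixels"])
th=np.linspace(0,2*np.pi,48,endpoint=False);ci=np.c_[np.cos(th),np.sin(th)]
def model(v,el=np.radians(10)):
    y=v[3]; u=np.array([np.sin(y)*np.cos(el),-np.cos(y)*np.cos(el),np.sin(el)]);a=np.array([-np.cos(y),-np.sin(y),0]);b=np.cross(u,a)
    L=lambda r,h:(v[:3]+h*u+r*(ci[:,:1]*a+ci[:,1:]*b))
    return [np.r_[L(.05,-.05),L(.05,-.02)],np.r_[L(.0147,-.02),L(.0147,.02)]]
def cost(v):
    tot=0
    for p,m in ms.values():
        im=np.zeros(m.shape,np.uint8)
        for X in model(v):
            h=cv2.convexHull((proj(p,X)*16).astype(np.int32)); cv2.fillConvexPoly(im,h,1,shift=4)
        tot+=(im.astype(bool)^m).sum()/m.sum()
    return tot
r=min((minimize(cost,np.r_[x0,np.radians(13.5)],method="Nelder-Mead",options=dict(initial_simplex=np.r_[x0,.23]+np.vstack([np.zeros(4),np.diag([.006,.006,.006,.1])]),maxiter=400)) for x0 in (c,c+[0.003,-.003,.003])),key=lambda r:r.fun)
print("knob ctr",r.x[:3],"psi",np.degrees(r.x[3]),r.fun)
# bowl rim ellipse: dark ring
im=T["image"].astype(int).sum(2)
best=None
from scipy.ndimage import gaussian_filter
g=gaussian_filter(im.astype(float),.7)
def ringc(v):
    P=np.c_[v[0]+v[2]*np.cos(th),v[1]+v[2]*np.sin(th),np.full(48,v[3])]
    q=proj(T,P); return cv2.remap(g.astype(np.float32),q[:,0].astype(np.float32).reshape(-1,1),q[:,1].astype(np.float32).reshape(-1,1),1).mean()
o,d=ray(T,(449,187)); 
for z in(.125,.135):
    P=onz(T,(449,187.3),z)
    rr=minimize(lambda v:ringc([v[0],v[1],v[2],z]),[P[0],P[1],.0785],method="Nelder-Mead",options=dict(initial_simplex=[[P[0],P[1],.078],[P[0]+.005,P[1],.078],[P[0],P[1]+.005,.078],[P[0],P[1],.082]]))
    print("bowl",z,rr.x,rr.fun)
for z in(.05,.074): print(z,onz(T,(435,191.2),z))
E
python3 c.py
```

```text
tip [0.5414 0.2597 0.074 ] [np.float64(0.00031550301784652403), np.float64(0.0003155030178465406)] ctr [0.5374 0.2785 0.0721] [np.float64(0.0007224171629936435), np.float64(0.0007224171629938597)]
knob ctr [0.5379 0.2752 0.0745] psi 12.140993995263488 0.1974337974337974
bowl 0.125 [ 0.5926 -0.2171  0.0856] 127.85832977294922
bowl 0.135 [ 0.5916 -0.2142  0.0848] 127.82401275634766
0.05 [ 0.5909 -0.2133  0.05  ]
0.074 [ 0.5886 -0.2063  0.074 ]
```

Emit:
{"fn": "step_arm", "kwargs": {"commands": [[[-0.456,-0.231,0.06,62.8],[-0.456,-0.231,0.06,62.8],[-0.456,-0.231,0.06,62.8],[-0.456,-0.231,0.06,62.8],[-0.456,-0.231,0.06,62.8],[-0.456,-0.231,0.06,62.8],[-0.456,-0.231,0.06,62.8],[-0.456,-0.231,0.06,62.8],[-0.456,-0.231,0.06,62.8],[-0.456,-0.231,0.06,62.8]]], "jaw": 1}}

```text
time_s: 3.1
tcp_pos: [0.5291, 0.2782, 0.1811]
eef_rot: [0.623, 0.783, 0.0, 0.0]
ft_force: [0.9, 0.6, 0.8]
width: 0.0855
finger_force: 0.0
```

```bash
cat >> h.py <<'E'
np.set_printoptions(precision=4,suppress=True)
def st():
    o=get_obs();r=R.from_quat(o["eef_rot"]).as_matrix()
    print("t",round(o["time_s"],2),"p",np.array(o["tcp_pos"]),"az_y",round(float(np.degrees(np.arctan2(r[1,1],r[0,1]))),2),"q",np.array(o["q"]),"F",np.array(o["ft_force"]),"M",np.array(o["moment"]),"w",round(o["width"],4),"ff",o["finger_force"]);return o,r
def go(x,y,z,az=None):
    o,r=st();d=r.T@(np.array([x,y,z])-o["tcp_pos"]);a=np.degrees(np.arctan2(r[1,1],r[0,1]))
    print("move",np.round(d,4),"spin",None if az is None else round(float((a-az+180)%360-180),2))
E
python3 -c "
from h import *
go(.539,.270,.066,13)"
```

```text
t 3.1 p [0.5291 0.2782 0.1811] az_y 12.99 q [0.3521 0.2024 1.6594 0.0001 1.2791 0.1253] F [0.8962 0.5803 0.7746] M [-0.017   0.0368 -0.0095] w 0.0855 ff 0.0
move [-0.0102  0.0077  0.1151] spin -0.01
```

Emit:
{"fn": "step_arm", "kwargs": {"commands": [[[-0.01,0.008,0.0,0],[-0.01,0.008,0.015,0],[-0.01,0.008,0.03,0],[-0.01,0.008,0.05,0],[-0.01,0.008,0.07,0],[-0.01,0.008,0.085,0],[-0.01,0.008,0.1,0],[-0.01,0.008,0.108,0],[-0.01,0.008,0.115,0],[-0.01,0.008,0.115,0]]]}}

```text
time_s: 4.1
tcp_pos: [0.5372, 0.2717, 0.0651]
eef_rot: [0.622, 0.783, -0.001, -0.0]
ft_force: [-0.1, -0.7, -0.1]
width: 0.0854
finger_force: 0.0
```

```bash
python3 -c "
from h import *
st()
S=grab_frame('scene')
save('s1',S['image'][170:300,300:460],5)"
```

```text
t 4.1 p [0.5372 0.2717 0.0651] az_y 13.01 q [ 0.3373  0.3487  1.7184 -0.      1.0758  0.1102] F [-0.058  -0.6782 -0.074 ] M [ 0.0099 -0.0128 -0.0954] w 0.0854 ff 0.0
```

View pics/s1.png

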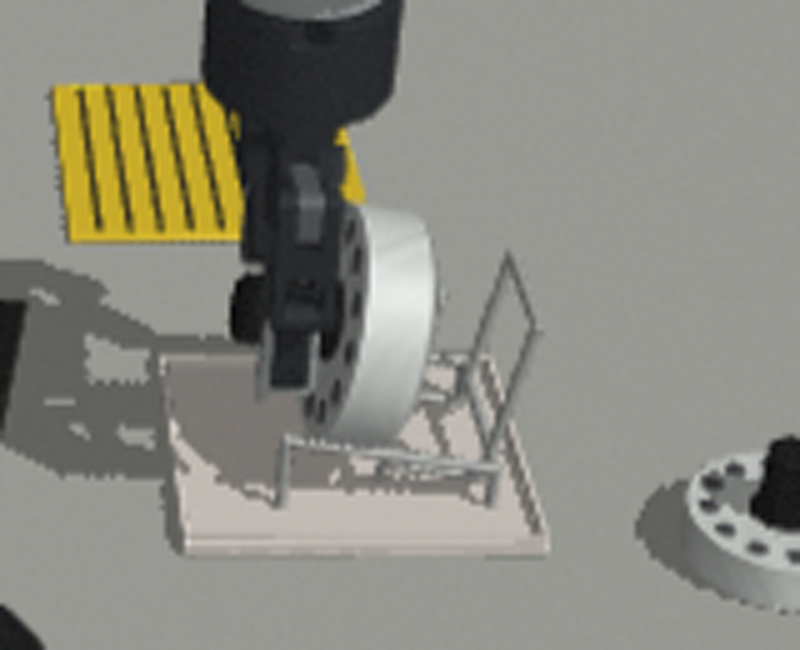

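The view shows the fingers straddling the knob, clear of the disc and the rack wires, with the knob tip just past the finger at crop (240,305). I'll shift 3 mm outward and close.

Emit:
{"fn": "step_arm", "kwargs": {"commands": [[[-0.003,0,0,0],[-0.003,0,0,0],[-0.003,0,0,0],[-0.003,0,0,0],[-0.003,0,0,0],[-0.003,0,0,0],[-0.003,0,0,0],[-0.003,0,0,0],[-0.003,0,0,0],[-0.003,0,0,0]]], "jaw": 0}}

```text
time_s: 5.15
tcp_pos: [0.5392, 0.2688, 0.0666]
eef_rot: [0.623, 0.783, 0.001, 0.001]
ft_force: [3.6, -1.6, 4.6]
width: 0.0268
finger_force: 60.9
```

```bash
python3 -c "
from h import *
st()"
```

```text
t 5.15 p [0.5392 0.2688 0.0666] az_y 13.0 q [ 0.3318  0.3458  1.7191 -0.0004  1.0752  0.1052] F [ 3.615  -1.5501  4.6276] M [-0.2921 -0.5252  0.049 ] w 0.0268 ff 60.866550165228546
```

Emit:
{"fn": "step_arm", "kwargs": {"commands": [[[0,0,-0.003,0],[0,0,-0.008,0],[0,0,-0.016,0],[0,0,-0.027,0],[0,0,-0.04,0],[0,0,-0.055,0],[0,0,-0.07,0],[0,0,-0.082,0],[0,0,-0.09,0],[0,0,-0.09,0]]]}}

```text
time_s: 6.15
tcp_pos: [0.5394, 0.2692, 0.158]
eef_rot: [0.622, 0.783, 0.001, 0.001]
ft_force: [-0.3, 0.7, -2.9]
width: 0.0273
finger_force: 60.1
```

```bash
python3 -c "
from h import *
st()
S=grab_frame('scene');T=grab_frame('top')
a=cv2.resize(S['image'][150:270,300:440],(560,480));b=cv2.resize(T['image'][160:260,150:200+0],(240,480))
save('s2',np.hstack([a,b]))"
```

```text
t 6.15 p [0.5394 0.2692 0.158 ] az_y 13.0 q [0.3321 0.2348 1.667  0.     1.2368 0.1052] F [-0.2667  0.6914 -2.9092] M [-0.0789 -0.0508  0.021 ] w 0.0273 ff 60.071257995441556
```

View pics/s2.png

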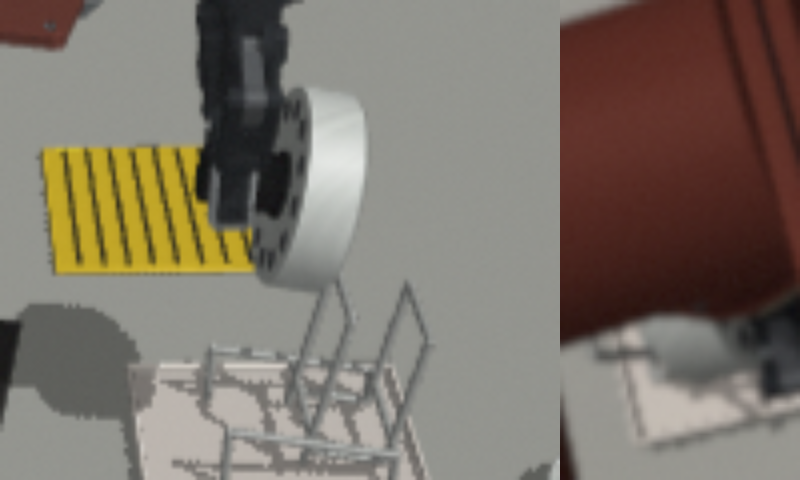

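The rotor is held at its 10° tilt, clear of the rack, and does not swing by itself. Below it, one wire frame's top is at scene about (385,222)–(388,230). I'll pivot the rotor in the pads by pushing the lower part of its underside back against those upright tops.

```bash
python3 -c "
from h import *
S=grab_frame('scene');T=grab_frame('top')
print(tri(S,(385,222),T,(165.8,234)),tri(S,(388,230),T,(165,211)))
print(onz(T,(165.4,222),.104),onz(S,(385,222),.104),onz(S,(388,230),.104))
print(onz(S,(300+405/4,150+285/4),.104),onz(S,(300+430/4,150+340/4),.104))
st()"
```

```text
(array([0.4887, 0.3388, 0.0799]), [np.float64(0.008419613581029118), np.float64(0.00841961358102904)]) (array([0.5347, 0.3437, 0.0906]), [np.float64(0.004471906069663852), np.float64(0.00447190606966394)])
[0.5114 0.344  0.104 ] [0.5291 0.3313 0.104 ] [0.5565 0.3396 0.104 ]
[0.5183 0.3632 0.104 ] [0.5646 0.3779 0.104 ]
t 6.35 p [0.5378 0.2686 0.155 ] az_y 13.0 q [ 0.332   0.2375  1.6697 -0.      1.2361  0.1051] F [-0.053  -0.6344 -4.3145] M [-0.0887 -0.0037 -0.0486] w 0.0274 ff 60.06742933765054
```

Emit:
{"fn": "step_arm", "kwargs": {"commands": [[[0,0,0.006,0],[0,0,0.012,0],[0,0,0.018,0],[0.002,0,0.018,0],[0.004,0,0.018,0],[0.006,0,0.018,0],[0.008,0,0.018,0],[0.01,0,0.018,0],[0.012,0,0.018,0],[0.012,0,0.018,0]]]}}

```text
time_s: 7.35
tcp_pos: [0.5357, 0.2809, 0.1381]
eef_rot: [0.622, 0.783, 0.0, 0.0]
ft_force: [0.0, 0.0, -2.5]
width: 0.0268
finger_force: 60.0
```

```bash
python3 -c "
from h import *
st()"
```

```text
t 7.35 p [0.5357 0.2809 0.1381] az_y 13.02 q [0.3525 0.2625 1.6736 0.0001 1.2054 0.1252] F [ 0.0457  0.0176 -2.5326] M [-0.1403  0.0057 -0.0292] w 0.0268 ff 59.969245567917824
```

Emit:
{"fn": "step_arm", "kwargs": {"commands": [[[0.001,0,0,0],[0.002,0,0,0],[0.003,0,0,0],[0.004,0,0,0],[0.005,0,0,0],[0.006,0,0,0],[0.007,0,0,0],[0.008,0,0,0],[0.008,0,0,0],[0.008,0,0,0]]]}}

```text
time_s: 8.35
tcp_pos: [0.5359, 0.2844, 0.1397]
eef_rot: [0.622, 0.783, -0.002, 0.003]
ft_force: [1.3, -15.9, 6.5]
width: 0.0269
finger_force: 61.7
```

```bash
python3 -c "
from h import *
st()"
```

```text
t 8.35 p [0.5359 0.2844 0.1397] az_y 13.0 q [ 0.362   0.2654  1.6669 -0.0077  1.2089  0.1377] F [  1.2713 -15.9022   6.4582] M [-2.9907 -0.0748  0.411 ] w 0.0269 ff 61.7449411097914
```

Emit:
{"fn": "step_arm", "kwargs": {"commands": [[[0.001,0,-0.003,0],[0.003,0,-0.006,0],[0.006,0,-0.009,0],[0.009,0,-0.011,0],[0.012,0,-0.013,0],[0.016,0,-0.015,0],[0.02,0,-0.017,0],[0.024,0,-0.019,0],[0.028,0,-0.02,0],[0.028,0,-0.02,0]]]}}

```text
time_s: 9.35
tcp_pos: [0.5281, 0.3141, 0.1582]
eef_rot: [0.622, 0.783, -0.001, 0.001]
ft_force: [1.0, -6.8, 0.2]
width: 0.0276
finger_force: 61.9
```

```bash
python3 -c "
from h import *
st()
S=grab_frame('scene')
save('s3',S['image'][120:270,300:460],4)"
```

```text
t 9.35 p [0.5281 0.3141 0.1582] az_y 13.01 q [ 0.41    0.2639  1.6314 -0.0034  1.2472  0.184 ] F [ 0.9844 -6.8371  0.2107] M [-1.4933  0.0155  0.1515] w 0.0276 ff 61.85709211975336
```

View pics/s3.png

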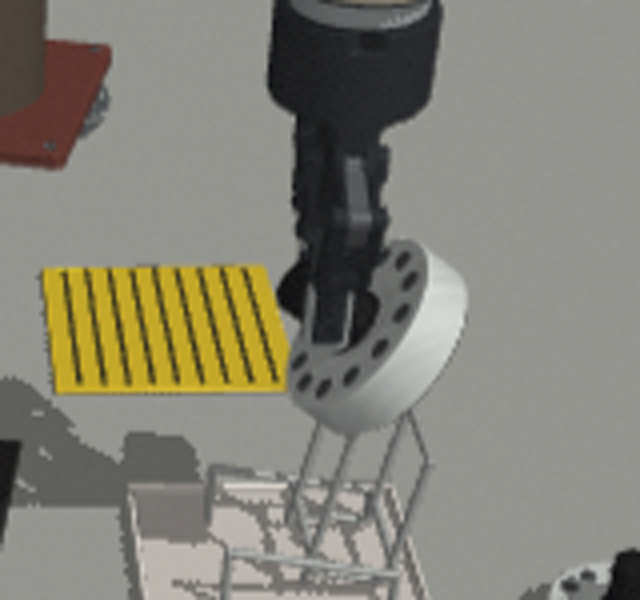

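The rotor has pivoted to about 40° on the wire tops while held, with moderate forces. I'll continue along the arc.

Emit:
{"fn": "step_arm", "kwargs": {"commands": [[[0.005,0,-0.002,0],[0.01,0,-0.003,0],[0.015,0,-0.004,0],[0.02,0,-0.004,0],[0.025,0,-0.004,0],[0.03,0,-0.003,0],[0.035,0,-0.002,0],[0.04,0,-0.001,0],[0.044,0,0,0],[0.044,0,0,0]]]}}

```text
time_s: 10.4
tcp_pos: [0.5188, 0.3572, 0.1591]
eef_rot: [0.623, 0.783, -0.0, 0.002]
ft_force: [1.7, -5.2, 2.1]
width: 0.0274
finger_force: 73.4
```

```bash
python3 -c "
from h import *
st()
S=grab_frame('scene')
save('s4',S['image'][120:270,300:460],4)"
```

```text
t 10.4 p [0.5188 0.3572 0.1591] az_y 13.0 q [ 0.4796  0.297   1.5891 -0.0034  1.2549  0.2538] F [ 1.654  -5.1833  2.1473] M [-1.5847 -0.1381 -0.0158] w 0.0274 ff 73.39851281605661
```

View pics/s4.png

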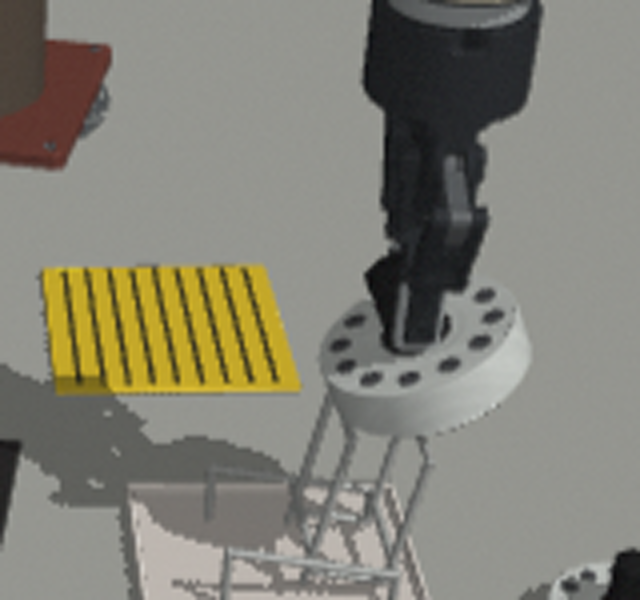

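Emit:
{"fn": "step_arm", "kwargs": {"commands": [[[0,0,-0.004,0],[0,0,-0.012,0],[0,0,-0.022,0],[0,0,-0.034,0],[-0.01,0,-0.045,0],[-0.03,0,-0.05,0],[-0.055,0,-0.05,0],[-0.085,0,-0.05,0],[-0.115,0,-0.05,0],[-0.145,0,-0.05,0]]]}}

```text
time_s: 11.45
tcp_pos: [0.5508, 0.2156, 0.2092]
eef_rot: [0.622, 0.783, 0.0, 0.0]
ft_force: [0.6, -0.0, -3.6]
width: 0.0266
finger_force: 72.7
```

```bash
python3 -c "
from h import *
go(.534,.084,.10,13)"
```

```text
t 11.45 p [0.5508 0.2156 0.2092] az_y 13.01 q [ 0.2399  0.1627  1.6502 -0.0002  1.3274  0.0129] F [ 0.5982 -0.031  -3.6292] M [-0.0925 -0.0204 -0.0012] w 0.0266 ff 72.71791505394503
move [-0.1244 -0.0462  0.1092] spin 0.01
```

Emit:
{"fn": "step_arm", "kwargs": {"commands": [[[-0.025,-0.01,0,0],[-0.05,-0.02,0.01,0],[-0.075,-0.03,0.025,0],[-0.1,-0.038,0.045,0],[-0.12,-0.045,0.065,0],[-0.125,-0.046,0.085,0],[-0.125,-0.046,0.1,0],[-0.125,-0.046,0.11,0],[-0.125,-0.046,0.115,0],[-0.125,-0.046,0.115,0]]]}}

```text
time_s: 12.45
tcp_pos: [0.5335, 0.0856, 0.0928]
eef_rot: [0.622, 0.783, -0.0, -0.0]
ft_force: [0.5, 0.5, -4.0]
width: 0.0268
finger_force: 72.7
```

```bash
python3 -c "
from h import *
go(.534,.084,.064,13)"
```

```text
t 12.45 p [0.5335 0.0856 0.0928] az_y 13.05 q [ 0.013   0.176   1.8711  0.0001  1.0952 -0.2149] F [ 0.5008  0.5476 -3.9659] M [-0.064   0.0038  0.0267] w 0.0268 ff 72.66486612148583
move [-0.0016  0.0001  0.0288] spin 0.05
```

Emit:
{"fn": "step_arm", "kwargs": {"commands": [[[0,0,0.006,0],[0,0,0.012,0],[0,0,0.018,0],[0,0,0.023,0],[0,0,0.026,0],[0,0,0.028,0],[0,0,0.03,0],[0,0,0.032,0],[0.001,0,0.033,0],[0.002,0,0.034,0]]]}}

```text
time_s: 13.45
tcp_pos: [0.534, 0.086, 0.0603]
eef_rot: [0.622, 0.783, -0.001, 0.001]
ft_force: [-4.8, -5.9, 10.8]
width: 0.0272
finger_force: 74.4
```

```bash
python3 -c "
from h import *
st()"
```

```text
t 13.45 p [0.534  0.086  0.0603] az_y 13.03 q [ 0.0151  0.2248  1.8852 -0.0026  1.0306 -0.2109] F [-4.7543 -5.8784 10.788 ] M [-1.7461  0.7512 -0.1357] w 0.0272 ff 74.39238300779834
```

Emit:
{"fn": "step_arm", "kwargs": {"commands": [[[0.002,0,0.001,0],[0.004,0,0.001,0],[0.006,0,0.002,0],[0.008,0,0.003,0],[0.01,0,0.004,0],[0.012,0,0.005,0],[0.014,0,0.006,0],[0.016,0,0.007,0],[0.017,0,0.008,0],[0.017,0,0.008,0]]]}}

```text
time_s: 14.45
tcp_pos: [0.5322, 0.1027, 0.0537]
eef_rot: [0.622, 0.783, 0.001, 0.003]
ft_force: [-0.4, -4.4, 8.9]
width: 0.027
finger_force: 76.2
```

```bash
python3 -c "
from h import *
st()"
```

```text
t 14.45 p [0.5322 0.1027 0.0537] az_y 13.03 q [ 0.0464  0.2346  1.8882 -0.0025  1.0131 -0.1798] F [-0.3792 -4.4349  8.9415] M [-1.3341 -0.0245 -0.0812] w 0.027 ff 76.22798440870156
```

Emit:
{"fn": "step_arm", "kwargs": {"commands": [[[0.001,0,0.001,0],[0.002,0,0.001,0],[0.002,0,0.002,0],[0.003,0,0.002,0],[0.003,0,0.003,0],[0.003,0,0.003,0],[0.003,0,0.004,0],[0.003,0,0.004,0],[0.003,0,0.004,0],[0.003,0,0.004,0]]]}}

```text
time_s: 15.45
tcp_pos: [0.5317, 0.1067, 0.0507]
eef_rot: [0.622, 0.783, 0.002, 0.002]
ft_force: [-3.7, -0.3, 16.2]
width: 0.0268
finger_force: 77.8
```

```bash
python3 -c "
from h import *
st()
S=grab_frame('scene')
save('s5',S['image'][170:290,220:380],4)"
```

```text
t 15.45 p [0.5317 0.1067 0.0507] az_y 13.03 q [ 0.0529  0.2396  1.8889 -0.0005  1.007  -0.1742] F [-3.6616 -0.255  16.1668] M [-0.8408  0.5072 -0.1714] w 0.0268 ff 77.8110493209445
```

View pics/s5.png

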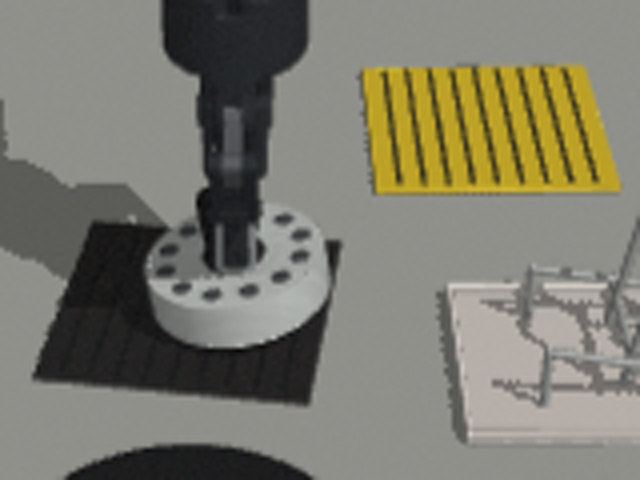

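The rotor is nearly flat on the dark mat. The right edge still looks slightly raised, at crop (325,270). I'll press a little more.

Emit:
{"fn": "step_arm", "kwargs": {"commands": [[[0,0,0.001,0],[0,0,0.001,0],[0,0,0.002,0],[0,0,0.002,0],[0,0,0.003,0],[0,0,0.003,0],[0,0,0.004,0],[0,0,0.004,0],[0,0,0.004,0],[0,0,0.004,0]]]}}

```text
time_s: 16.5
tcp_pos: [0.5322, 0.1084, 0.0488]
eef_rot: [0.622, 0.783, 0.003, 0.002]
ft_force: [-8.3, 7.3, 32.6]
width: 0.0271
finger_force: 81.1
```

```bash
python3 -c "
from h import *
st()"
```

```text
t 16.5 p [0.5322 0.1084 0.0488] az_y 13.01 q [ 0.0545  0.2436  1.8884  0.0023  1.0026 -0.1738] F [-8.2584  7.2709 32.5715] M [-0.0978  1.6972 -0.3442] w 0.0271 ff 81.14125306806045
```

Emit:
{"fn": "step_arm", "kwargs": {"commands": [[[0,0,-0.004,0],[0,0,-0.008,0],[0,0,-0.009,0],[-0.006,0,-0.009,0],[-0.012,0,-0.009,0],[-0.018,0,-0.009,0],[-0.02,0,-0.009,0],[-0.02,0,-0.007,0],[-0.02,0,-0.005,0],[-0.02,0,-0.004,0]]]}}

```text
time_s: 17.5
tcp_pos: [0.5337, 0.087, 0.049]
eef_rot: [0.623, 0.783, -0.0, 0.0]
ft_force: [-8.9, 0.6, 20.0]
width: 0.0272
finger_force: 79.7
```

```bash
python3 -c "
from h import *
st()"
```

```text
t 17.5 p [0.5337 0.087  0.049 ] az_y 13.0 q [ 0.016   0.2432  1.8885 -0.0004  1.0097 -0.2106] F [-8.9111  0.5842 19.9755] M [-0.876   1.5364 -0.3408] w 0.0272 ff 79.65969825860839
```

Emit:
{"fn": "step_arm", "kwargs": {"commands": [[[0,0,-0.001,0],[0,0,-0.001,0],[0,0,-0.001,0],[0,0,-0.001,0],[0,0,-0.001,0],[0,0,-0.001,0],[0,0,-0.001,0],[0,0,-0.001,0],[0,0,-0.001,0],[0,0,-0.001,0]]], "jaw": 0.6}}

```text
time_s: 18.5
tcp_pos: [0.5332, 0.087, 0.048]
eef_rot: [0.623, 0.783, -0.0, -0.0]
ft_force: [-0.4, 0.0, 0.1]
width: 0.0512
finger_force: 0.0
```

Emit:
{"fn": "step_arm", "kwargs": {"commands": [[[0,0,-0.01,0],[0,0,-0.03,0],[0,0,-0.05,0],[0.04,0,-0.06,0],[0.08,0,-0.07,0],[0.12,0,-0.08,0],[0.16,0,-0.08,0],[0.16,0,-0.08,0],[0.16,0,-0.08,0],[0.16,0,-0.08,0]]]}}

```text
time_s: 19.5
tcp_pos: [0.4974, 0.2422, 0.1282]
eef_rot: [0.623, 0.783, -0.0, 0.0]
ft_force: [0.2, -0.2, -0.6]
width: 0.0513
finger_force: 0.0
```

```bash
cat > d.py <<'E'
from h import *
st()
S=grab_frame("scene");T=grab_frame("top")
for n,cs,ct in (("rotor_mid",(250,235),(294,218)),("rotor_knob",(250,235),(294,218)),("rotor_foot",(250,235),(294,218))):
    f=lambda p,c:[m["position"] for m in mark_of(n,p) if np.hypot(*(np.array(m["position"])-c))<45]
    a,b=f(S,cs),f(T,ct);print(n,a,b,tri(S,a[0],T,b[0]) if a and b else "")
for p,c in((S,(255,240)),(T,(294,218))):
    for s in silhouettes("rotor_mid",p):
        print(s["box"],s["conf"])
a=cv2.resize(S["image"][185:275,210:320],(440,360));b=cv2.resize(T["image"][165:265,250:340],(324,360))
save("s6",np.hstack([a,b]))
E
python3 d.py
```

```text
t 19.5 p [0.4974 0.2422 0.1282] az_y 12.98 q [ 0.3109  0.1577  1.8172 -0.0004  1.1668  0.0844] F [ 0.212  -0.1847 -0.5928] M [-0.0271  0.0027 -0.0208] w 0.0513 ff 0.0
rotor_mid [[269.4, 234.3]] [[291.4, 214.5]] (array([0.5357, 0.0881, 0.0358]), [np.float64(0.0011722758972713507), np.float64(0.0011722758972713312)])
rotor_knob [[268.1, 228.3]] [[292.7, 215.9]] (array([0.5323, 0.0851, 0.0491]), [np.float64(0.001772217126062269), np.float64(0.0017722171260622238)])
rotor_foot [[272.8, 245.1]] [] 
[456.4, 275.4, 38.3, 35.4] 0.81
[269.9, 238.5, 43.9, 38.0] 0.61
[113.0, 205.0, 41.7, 31.0] 0.87
[291.9, 216.9, 45.5, 47.6] 0.69
```

View pics/s6.png

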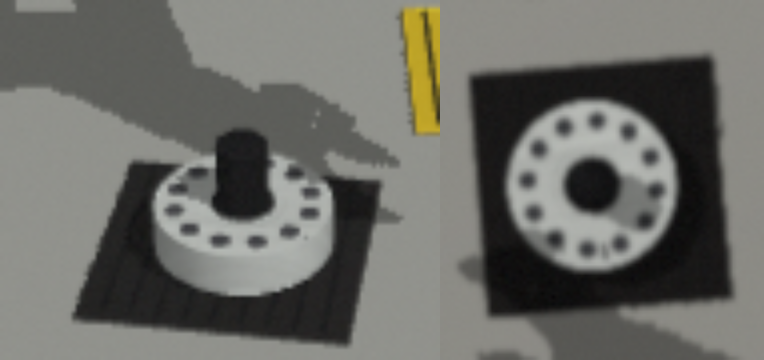

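The rotor lies flat and free on the mat, knob up. In the top crop its centre is at (592,185), and the dark line at (605,250) points towards the robot, as expected. I'll regrip it turned 90°, so both axes are centred.

```bash
python3 -c "
from h import *
go(.5332,.087,.128,103)"
```

```text
t 20.0 p [0.4973 0.2426 0.128 ] az_y 12.98 q [ 0.3114  0.1582  1.817  -0.      1.1665  0.0849] F [ 0.4058 -0.3589 -0.9415] M [ 0.0183 -0.0147  0.032 ] w 0.0513 ff 0.0
move [-0.1597  0.     -0.    ] spin -90.02
```

Emit:
{"fn": "step_arm", "kwargs": {"commands": [[[-0.03,0,0,-8.5],[-0.06,0,0,-17],[-0.09,0,0,-25.5],[-0.12,0,0,-34],[-0.14,0,0,-42.5],[-0.155,0,0,-51],[-0.16,0,0,-59.5],[-0.16,0,0,-68],[-0.16,0,0,-76.5],[-0.16,0,0,-85]]]}}

```text
time_s: 21.0
tcp_pos: [0.5332, 0.0868, 0.128]
eef_rot: [-0.073, 0.997, 0.0, -0.0]
ft_force: [-0.2, -0.4, -0.4]
width: 0.0516
finger_force: 0.0
```

```bash
python3 -c "
from h import *
go(.5332,.087,.046,103)"
```

```text
t 21.0 p [0.5332 0.0868 0.128 ] az_y 98.33 q [ 0.0154  0.1281  1.8508  0.      1.1628 -1.7009] F [-0.1762 -0.363  -0.4296] M [0.024  0.011  0.0451] w 0.0516 ff 0.0
move [0.     0.0002 0.082 ] spin -4.67
```

Emit:
{"fn": "step_arm", "kwargs": {"commands": [[[0,0,0.005,-5],[0,0,0.015,-5],[0,0,0.028,-5],[0,0,0.042,-5],[0,0,0.055,-5],[0,0,0.066,-5],[0,0,0.075,-5],[0,0,0.08,-5],[0,0,0.082,-5],[0,0,0.082,-5]]]}}

```text
time_s: 22.0
tcp_pos: [0.5333, 0.087, 0.046]
eef_rot: [-0.113, 0.994, 0.0, 0.0]
ft_force: [-0.9, 0.1, 0.4]
width: 0.0514
finger_force: 0.0
```

Emit:
{"fn": "step_arm", "kwargs": {"commands": [[[0,0,0,0],[0,0,0,0],[0,0,0,0],[0,0,0,0],[0,0,0,0],[0,0,0,0],[0,0,0,0],[0,0,0,0],[0,0,0,0],[0,0,0,0]]], "jaw": 0}}

```text
time_s: 23.0
tcp_pos: [0.5339, 0.087, 0.0468]
eef_rot: [-0.113, 0.994, -0.0, 0.001]
ft_force: [-0.3, 0.3, 5.8]
width: 0.0273
finger_force: 59.9
```

Emit:
{"fn": "step_arm", "kwargs": {"commands": [[[0,0,-0.003,0],[0,0,-0.01,0],[0,0,-0.025,0],[0,0,-0.045,0],[0,0,-0.07,0],[0,0,-0.1,0],[0,0,-0.13,0],[0,0,-0.16,0],[0,0,-0.18,0],[0,0,-0.18,0]]]}}

```text
time_s: 24.0
tcp_pos: [0.5353, 0.087, 0.2308]
eef_rot: [-0.113, 0.994, -0.0, 0.004]
ft_force: [0.3, -0.2, -2.7]
width: 0.0273
finger_force: 59.4
```

```bash
cat > e.py <<'E'
from h import *
go(.593,-.214,.22,12)
T=grab_frame("top");S=grab_frame("scene")
for p in (T,S):
    for n in("rotor_foot","rotor_knob","drive_seat","shaft_tip"): print(n,[(m["position"],round(m["conf"],2)) for m in mark_of(n,p)][:2])
E
python3 e.py
```

```text
t 24.0 p [0.5353 0.087  0.2308] az_y 103.01 q [ 0.0158  0.0232  1.7586 -0.0001  1.3522 -1.782 ] F [ 0.2737 -0.2079 -2.6985] M [-0.0115 -0.0284 -0.0306] w 0.0273 ff 59.44827876286581
move [ 0.0117 -0.3063  0.0112] spin 91.01
rotor_foot [([112.3, 205.5], 0.88)]
rotor_knob [([106.3, 207.6], 0.6), ([438.9, 194.2], 0.5)]
drive_seat [([438.9, 189.3], 0.61)]
shaft_tip [([440.7, 190.1], 0.74)]
rotor_foot [([270.7, 176.7], 0.84), ([454.1, 279.5], 0.74)]
rotor_knob [([267.2, 151.5], 0.75), ([457.2, 267.9], 0.62)]
drive_seat [([134.2, 221.4], 0.74)]
shaft_tip [([128.2, 212.8], 0.7)]
```

```bash
cat > f.py <<'E'
from h import *
D={}
for i in range(6):
    for k in("top","scene"):
        p=grab_frame(k);D[k]=p
        for n,c in(("drive_seat",(437,190)),("shaft_tip",(440,191))):
            cc=c if k=="top" else (131,219)
            for m in mark_of(n,p):
                if np.hypot(*(np.array(m["position"])-cc))<18: D.setdefault((k,n),[]).append(m["position"]);break
T,S=D["top"],D["scene"]
for n in("drive_seat","shaft_tip"):
    a=np.array(D.get(("top",n),[]));b=np.array(D.get(("scene",n),[]))
    print(n,a.mean(0),a.std(0),len(a),b.mean(0) if len(b) else 0,b.std(0) if len(b) else 0,len(b))
    if len(b): print(tri(T,np.median(a,0),S,np.median(b,0)))
    print([onz(T,np.median(a,0),z) for z in(.05,.075)])
im=T["image"]; np.save("top.npy",im)
g=im[176:206,420:456].mean(2).astype(int)
for r in g: print(" ".join("%3d"%v for v in r))
E
python3 f.py
```

```text
drive_seat [438.3167 191.0333] [1.9574 1.0873] 6 [132.6    220.6333] [1.0755 1.4055] 6
(array([ 0.5894, -0.2165,  0.0585]), [np.float64(0.0012917405275247875), np.float64(0.001291740527524799)])
[array([ 0.5907, -0.2203,  0.05  ]), array([ 0.5883, -0.2129,  0.075 ])]
shaft_tip [439.9    190.7667] [1.4776 0.6749] 6 [128.8667 211.35  ] [1.0451 1.2738] 6
(array([ 0.5903, -0.2155,  0.0834]), [np.float64(0.0026508280511923425), np.float64(0.0026508280511925264)])
[array([ 0.5925, -0.223 ,  0.05  ]), array([ 0.59  , -0.2155,  0.075 ])]
103 103 102 103 102 103 104 104 103 103 103 103 102 102 103 104 104 104 103 102 102 103 108 119 137 151 155 159 159 160 160 161 160 163 162 161
105 103 103 103 104 103 104 103 103 101 103 103 102 103 103 104 104 103 103 102 104 109 119 137 152 157 159 159 159 159 160 160 160 161 160 161
103 102 103 103 103 103 103 104 103 103 103 103 103 101 101 100 103 103 102 103 111 130 139 150 155 159 158 160 159 160 160 159 159 159 159 159
102 102 103 103 103 103 102 103 102 102  99  98  96  90  88  91  93  96  99 103 120 143 152 155 156 159 159 157 159 159 158 157 158 
[... 3055 characters left out ...]
  99  94  88  85  87  73  62  57  55  55  56  57  58  63  72  82  89  98 106 116 133 147 152 154 153 153 153 153 154 154 154
101 101 100 100 100  99  99  99 108 122 115  97  81  69  66  68  73  81  86  89  97 104 115 127 137 147 152 154 155 154 152 153 154 155 154 154
101 102 100 101  99 100  99 102 115 140 143 133 121 102  96  96 100 103 106 107 113 127 136 146 151 154 155 155 156 154 152 153 154 155 155 154
101 102 102 101 101 100  99 102 117 144 151 151 142 134 131 130 130 131 131 131 135 144 148 153 154 155 156 157 156 156 155 154 153 155 155 154
102 101 102 102 101 101 100 100 118 145 154 153 151 149 149 149 148 148 149 148 150 153 154 153 154 155 155 156 156 156 155 155 153 154 154 154
```

Emit:
{"fn": "step_arm", "kwargs": {"commands": [[[0.001,-0.015,0,3],[0.002,-0.045,0,6],[0.004,-0.085,0,9],[0.006,-0.125,0,12],[0.008,-0.165,0,16],[0.01,-0.205,0,20],[0.011,-0.245,0,24],[0.012,-0.275,0,28],[0.013,-0.298,0,28],[0.013,-0.306,0,28]]]}}

```text
time_s: 27.3
tcp_pos: [0.589, -0.2176, 0.2257]
eef_rot: [0.133, 0.991, -0.0, -0.0]
ft_force: [-0.0, 1.1, -2.6]
width: 0.0271
finger_force: 59.7
```

```bash
cat > k.py <<'E'
from h import *
go(.5915,-.214,.145,75)
S=grab_frame("scene");T=grab_frame("top")
o=get_obs();c=np.array(o["tcp_pos"])
for k,p in(("S",S),("T",T)):
    print(k,"expect foot,mid,knob",proj(p,[c-[0,0,.042],c-[0,0,.007],c+[0,0,.008]]).round(1).tolist())
    for n in("rotor_foot","rotor_mid","rotor_knob"): print(n,[(m["position"],round(m["conf"],2)) for m in mark_of(n,p)][:3])
E
python3 k.py
```

```text
t 27.3 p [ 0.589  -0.2176  0.2257] az_y 74.74 q [-0.4788  0.2365  1.5332 -0.001   1.3717 -1.7832] F [-0.0105  1.0952 -2.6461] M [ 0.0125 -0.0321  0.017 ] w 0.0271 ff 59.67115775914863
move [-0.0014  0.0042  0.0807] spin -0.26
S expect foot,mid,knob [[122.3, 170.7], [119.3, 155.7], [118.0, 149.0]]
rotor_foot [([455.0, 281.9], 0.85), ([122.7, 170.5], 0.79)]
rotor_mid [([457.2, 268.9], 0.73), ([118.2, 156.6], 0.67)]
rotor_knob [([457.6, 267.4], 0.85), ([113.7, 149.3], 0.64)]
T expect foot,mid,knob [[457.1, 185.7], [463.6, 183.8], [466.5, 182.9]]
rotor_foot [([116.9, 206.0], 0.81), ([457.8, 185.6], 0.66)]
rotor_mid [([463.4, 181.4], 0.75), ([108.5, 201.7], 0.58)]
rotor_knob [([109.7, 206.7], 0.81), ([467.9, 183.5], 0.57)]
```

Emit:
{"fn": "step_arm", "kwargs": {"commands": [[[-0.001,0.004,0,0],[-0.001,0.004,0.008,0],[-0.001,0.004,0.02,0],[-0.001,0.004,0.034,0],[-0.001,0.004,0.048,0],[-0.001,0.004,0.06,0],[-0.001,0.004,0.07,0],[-0.001,0.004,0.077,0],[-0.001,0.004,0.08,0],[-0.001,0.004,0.08,0]]]}}

```text
time_s: 28.7
tcp_pos: [0.5913, -0.2105, 0.1456]
eef_rot: [0.131, 0.991, 0.0, -0.0]
ft_force: [-0.0, 0.1, -2.6]
width: 0.0276
finger_force: 59.8
```

```bash
python3 -c "
from h import *
go(.5915,-.214,.12,75)"
```

```text
t 28.7 p [ 0.5913 -0.2105  0.1456] az_y 75.0 q [-0.4675  0.306   1.6048 -0.      1.2313 -1.7765] F [-0.0288  0.1089 -2.5634] M [0.0009 0.0027 0.001 ] w 0.0276 ff 59.76978337392211
move [-0.0011 -0.0034  0.0256] spin -0.0
```

Emit:
{"fn": "step_arm", "kwargs": {"commands": [[[-0.001,-0.0035,0.002,0],[-0.001,-0.0035,0.005,0],[-0.001,-0.0035,0.008,0],[-0.001,-0.0035,0.011,0],[-0.001,-0.0035,0.014,0],[-0.001,-0.0035,0.017,0],[-0.001,-0.0035,0.019,0],[-0.001,-0.0035,0.021,0],[-0.001,-0.0035,0.023,0],[-0.001,-0.0035,0.025,0]]]}}

```text
time_s: 29.7
tcp_pos: [0.5924, -0.2144, 0.1246]
eef_rot: [0.13, 0.991, -0.0, 0.001]
ft_force: [-8.5, 4.7, 23.4]
width: 0.0275
finger_force: 62.9
```

```bash
python3 -c "
from h import *
go(.5915,-.214,.12,75)"
```

```text
t 29.7 p [ 0.5924 -0.2144  0.1246] az_y 75.01 q [-0.4724  0.3319  1.6146  0.0002  1.193  -1.7817] F [-8.457   4.7045 23.3641] M [1.0463 1.8822 0.082 ] w 0.0275 ff 62.91611345484853
move [0.001  0.0002 0.0046] spin 0.01
```

Emit:
{"fn": "step_arm", "kwargs": {"commands": [[[0.001,0,-0.003,0],[0.001,0,-0.003,0],[0.001,0,-0.003,3],[0.001,0,-0.003,6],[0.001,0,-0.003,9],[0.001,0,-0.003,12],[0.001,0,-0.003,15],[0.001,0,-0.003,18],[0.001,0,-0.003,21],[0.001,0,-0.003,24]]]}}

```text
time_s: 30.7
tcp_pos: [0.5908, -0.2127, 0.125]
eef_rot: [0.335, 0.942, 0.001, -0.0]
ft_force: [-3.1, 5.6, 7.9]
width: 0.0268
finger_force: 60.9
```

```bash
python3 -c "
from h import *
go(.5915,-.214,.12,75)"
```

```text
t 30.7 p [ 0.5908 -0.2127  0.125 ] az_y 50.91 q [-0.472   0.3286  1.618   0.0018  1.1954 -1.3612] F [-3.1415  5.6032  7.943 ] M [1.1065 0.5716 0.1202] w 0.0268 ff 60.935821370221674
move [-0.0014 -0.0005  0.005 ] spin -24.09
```

Emit:
{"fn": "step_arm", "kwargs": {"commands": [[[0.001,0.0005,0,3],[0.001,0.0005,0,6],[0.001,0.0005,0,9],[0.001,0.0005,0,12],[0.001,0.0005,0,15],[0.001,0.0005,0,18],[0.001,0.0005,0,21],[0.001,0.0005,0,24],[0.001,0.0005,0,27],[0.001,0.0005,0,30]]]}}

```text
time_s: 31.7
tcp_pos: [0.5915, -0.2138, 0.1264]
eef_rot: [0.567, 0.824, 0.0, 0.002]
ft_force: [-2.5, 0.5, 9.3]
width: 0.027
finger_force: 61.3
```

```bash
python3 -c "
from h import *
st()"
```

```text
t 31.7 p [ 0.5915 -0.2138  0.1264] az_y 20.88 q [-0.472   0.3261  1.6183 -0.0003  1.193  -0.8363] F [-2.458   0.5269  9.3244] M [0.1192 0.3658 0.0103] w 0.027 ff 61.2516182474792
```

Emit:
{"fn": "step_arm", "kwargs": {"commands": [[[0,0,0,3],[0,0,0,6],[0,0,0,9],[0,0,0,12],[0,0,0,15],[0,0,0,18],[0,0,0,21],[0,0,0,24],[0,0,0,27],[0,0,0,30]]]}}

```text
time_s: 32.7
tcp_pos: [0.5912, -0.2136, 0.1265]
eef_rot: [0.761, 0.649, 0.001, 0.002]
ft_force: [-2.6, 0.3, 10.5]
width: 0.0275
finger_force: 61.4
```

```bash
python3 -c "
from h import *
st()"
```

```text
t 32.7 p [ 0.5912 -0.2136  0.1265] az_y -9.12 q [-0.4719  0.3259  1.6184 -0.0002  1.1939 -0.3127] F [-2.5815  0.3077 10.4951] M [0.3381 0.5215 0.0234] w 0.0275 ff 61.364466128870845
```

Emit:
{"fn": "step_arm", "kwargs": {"commands": [[[0,0,0,4],[0,0,0,8],[0,0,0,12],[0,0,0,16],[0,0,0,20],[0,0,0,24],[0,0,0,28],[0,0,0,32],[0,0,0,36],[0,0,0,40]]]}}

```text
time_s: 33.7
tcp_pos: [0.5915, -0.2133, 0.1265]
eef_rot: [0.937, 0.349, 0.001, 0.001]
ft_force: [-2.6, 2.4, 10.5]
width: 0.0271
finger_force: 61.3
```

```bash
python3 -c "
from h import *
st()"
```

```text
t 33.7 p [ 0.5915 -0.2133  0.1265] az_y -49.16 q [-0.4716  0.3259  1.6184  0.0005  1.1936  0.3862] F [-2.5909  2.378  10.5382] M [0.4308 0.3603 0.0359] w 0.0271 ff 61.31714862305671
```

Emit:
{"fn": "step_arm", "kwargs": {"commands": [[[0,0,-0.004,-5],[0,0,-0.004,-13],[0,0,-0.004,-21],[0,0,-0.004,-29],[0,0,-0.004,-37],[0,0,-0.004,-45],[0,0,-0.004,-53],[0,0,-0.004,-61],[0,0,-0.004,-69],[0,0,-0.004,-77]]]}}

```text
time_s: 34.7
tcp_pos: [0.5897, -0.2127, 0.127]
eef_rot: [0.513, 0.859, -0.0, -0.001]
ft_force: [0.8, 0.6, -3.6]
width: 0.0272
finger_force: 59.7
```

```bash
python3 -c "
from h import *
go(.5908,-.2130,.122,61)"
```

```text
t 34.7 p [ 0.5897 -0.2127  0.127 ] az_y 28.33 q [-0.4719  0.3246  1.6191 -0.0001  1.199  -0.9663] F [ 0.8012  0.5624 -3.6041] M [-0.0004 -0.0396  0.0045] w 0.0272 ff 59.747471928130835
move [-0.0008  0.0009  0.005 ] spin -32.67
```

Emit:
{"fn": "step_arm", "kwargs": {"commands": [[[0,0,0,-8],[0,0,0,-16],[0,0,0,-24],[0,0,0,-32],[0,0,0,-33],[0,0,0.001,-33],[0,0,0.002,-33],[0,0,0.003,-33],[0,0,0.004,-33],[0,0,0.004,-33]]]}}

```text
time_s: 35.7
tcp_pos: [0.5906, -0.213, 0.1254]
eef_rot: [0.251, 0.968, -0.0, 0.001]
ft_force: [-1.4, 1.1, 4.7]
width: 0.0268
finger_force: 60.9
```

```bash
python3 -c "
from h import *
st()"
```

```text
t 35.7 p [ 0.5906 -0.213   0.1254] az_y 60.96 q [-0.4717  0.3268  1.6196  0.0002  1.1937 -1.5357] F [-1.3569  1.114   4.6846] M [0.3016 0.3102 0.0284] w 0.0268 ff 60.949442074634135
```

Emit:
{"fn": "step_arm", "kwargs": {"commands": [[[0.001,0,0.002,0],[0.001,0.001,0.002,0],[0,0.0015,0.002,0],[-0.001,0.001,0.002,0],[-0.0015,0,0.002,0],[-0.001,-0.001,0.002,0],[0,-0.0015,0.002,0],[0.001,-0.001,0.002,0],[0.0015,0,0.002,0],[0,0,0.002,0]]]}}

```text
time_s: 36.7
tcp_pos: [0.5911, -0.213, 0.1247]
eef_rot: [0.251, 0.968, -0.0, 0.001]
ft_force: [-5.7, 3.5, 13.3]
width: 0.0273
finger_force: 61.5
```

```bash
python3 -c "
from h import *
st()"
```

```text
t 36.7 p [ 0.5911 -0.213   0.1247] az_y 60.97 q [-0.4714  0.3275  1.6199  0.0001  1.1914 -1.5357] F [-5.7037  3.517  13.3056] M [0.7618 1.0699 0.0795] w 0.0273 ff 61.51265919674188
```

Emit:
{"fn": "step_arm", "kwargs": {"commands": [[[0.001,0,0,0],[0.002,0,0,0],[0.0025,0,0,0],[0.0025,0,0,3],[0.0025,0,0,6],[0.0025,0,0,3],[0.0025,0,0,0],[0.0025,0,0,-3],[0.0025,0,0,-6],[0.0025,0,0,-6]]]}}

```text
time_s: 37.7
tcp_pos: [0.5903, -0.2126, 0.1247]
eef_rot: [0.199, 0.98, -0.001, 0.003]
ft_force: [1.9, -0.1, 6.2]
width: 0.027
finger_force: 60.9
```

```bash
python3 -c "
from h import *
st()"
```

```text
t 37.7 p [ 0.5903 -0.2126  0.1247] az_y 67.03 q [-0.4715  0.3229  1.6259  0.0004  1.1862 -1.6416] F [ 1.9035 -0.0966  6.247 ] M [ 0.0494 -0.4836  0.0023] w 0.027 ff 60.8585829497315
```

Emit:
{"fn": "step_arm", "kwargs": {"commands": [[[0,0,0.001,2],[0,0,0.001,4],[0,0,0.001,6],[0,0,0.001,8],[0,0,0.001,10],[0,0,0.001,12],[0,0,0.001,14],[0,0,0.001,16],[0,0,0.001,18],[0,0,0.001,20]]]}}

```text
time_s: 38.7
tcp_pos: [0.5906, -0.2119, 0.1247]
eef_rot: [0.367, 0.93, 0.0, 0.003]
ft_force: [0.7, 3.9, 10.8]
width: 0.0274
finger_force: 61.5
```

```bash
python3 -c "
from h import *
st()"
```

```text
t 38.7 p [ 0.5906 -0.2119  0.1247] az_y 46.9 q [-0.4709  0.3229  1.6259  0.0016  1.1864 -1.29  ] F [ 0.6906  3.9019 10.8188] M [ 0.7803 -0.1768  0.1434] w 0.0274 ff 61.46165169775486
```

Emit:
{"fn": "step_arm", "kwargs": {"commands": [[[0,0,-0.001,-5],[0,0,-0.001,-10],[0,0,-0.001,-13],[0,0.001,-0.001,-13],[0,0.002,-0.001,-13],[0,0.001,-0.001,-13],[0,0,-0.001,-13],[0,-0.001,-0.001,-13],[0,-0.002,-0.001,-13],[0,-0.002,-0.001,-13]]]}}

```text
time_s: 39.7
tcp_pos: [0.5899, -0.2126, 0.1249]
eef_rot: [0.259, 0.966, 0.001, 0.004]
ft_force: [5.8, 5.4, 6.3]
width: 0.0272
finger_force: 60.8
```

```bash
python3 -c "
from h import *
st()"
```

```text
t 39.7 p [ 0.5899 -0.2126  0.1249] az_y 59.95 q [-0.4734  0.3211  1.6279  0.0039  1.1852 -1.5212] F [5.7526 5.4343 6.3203] M [ 1.029  -1.1336  0.0125] w 0.0272 ff 60.78418656019494
```

Emit:
{"fn": "step_arm", "kwargs": {"commands": [[[-0.0005,0.0015,0.001,0],[-0.0005,0.0015,0.001,-2],[-0.0005,0.0015,0.001,-4],[-0.0005,0.0015,0.001,-6],[-0.0005,0.0015,0.001,-8],[-0.0005,0.0015,0.001,-10],[-0.0005,0.0015,0.001,-12],[-0.0005,0.0015,0.001,-14],[-0.0005,0.0015,0.001,-16],[-0.0005,0.0015,0.001,-18]]]}}

```text
time_s: 40.7
tcp_pos: [0.5905, -0.2129, 0.1234]
eef_rot: [0.104, 0.995, -0.001, 0.004]
ft_force: [4.7, -0.4, 2.3]
width: 0.027
finger_force: 60.5
```

```bash
python3 -c "
from h import *
st()"
```

```text
t 40.7 p [ 0.5905 -0.2129  0.1234] az_y 78.03 q [-0.4721  0.3244  1.6266  0.001   1.1831 -1.8343] F [ 4.6871 -0.4324  2.3127] M [ 0.0117 -1.0299 -0.058 ] w 0.027 ff 60.475365340244025
```

Emit:
{"fn": "step_arm", "kwargs": {"commands": [[[-0.0005,0,0,0],[-0.001,0,0.001,0],[-0.001,0,0.001,-1],[-0.001,0,0.002,-2],[-0.001,0,0.002,-3],[-0.001,0,0.002,-4],[-0.001,0,0.002,-5],[-0.001,0,0.002,-6],[-0.001,0,0.002,-7],[-0.001,0,0.002,-8]]]}}

```text
time_s: 41.7
tcp_pos: [0.5907, -0.213, 0.1206]
eef_rot: [0.035, 0.999, -0.001, 0.003]
ft_force: [7.6, -1.2, 2.8]
width: 0.0272
finger_force: 60.5
```

```bash
python3 -c "
from h import *
st()"
```

```text
t 41.7 p [ 0.5907 -0.213   0.1206] az_y 85.97 q [-0.4718  0.3296  1.6259  0.0006  1.1807 -1.9726] F [ 7.6348 -1.226   2.7785] M [-0.1766 -1.3841 -0.0368] w 0.0272 ff 60.482789408415556
```

Emit:
{"fn": "step_arm", "kwargs": {"commands": [[[-0.0005,0,0,0],[-0.001,0,0,1],[-0.0015,0,0,2],[-0.0015,0,0.001,3],[-0.0015,0,0.002,3],[-0.0015,0,0.003,3],[-0.0015,0,0.004,3],[-0.0015,0,0.005,3],[-0.0015,0,0.006,3],[-0.0015,0,0.006,3]]]}}

```text
time_s: 42.7
tcp_pos: [0.5912, -0.2128, 0.1155]
eef_rot: [0.062, 0.998, -0.001, 0.001]
ft_force: [1.0, 1.6, 12.2]
width: 0.0271
finger_force: 61.9
```

```bash
python3 -c "
from h import *
st()"
```

```text
t 42.7 p [ 0.5912 -0.2128  0.1155] az_y 82.94 q [-0.471   0.3382  1.6254 -0.      1.1752 -1.9185] F [ 1.0492  1.598  12.2188] M [ 0.2354 -0.2705  0.1051] w 0.0271 ff 61.923110922798514
```

Emit:
{"fn": "step_arm", "kwargs": {"commands": [[[0,0,-0.001,-1],[0,0,-0.001,-2],[0,0,-0.001,-3],[0,0,0,-3],[0,0,0.001,-3],[0,0,0.002,-3],[0,0,0.003,-3],[0,0,0.004,-3],[0,0,0.005,-3],[0,0,0.005,-3]]]}}

```text
time_s: 43.7
tcp_pos: [0.5913, -0.2129, 0.11]
eef_rot: [0.035, 0.999, -0.001, 0.001]
ft_force: [2.3, 1.2, 11.0]
width: 0.0272
finger_force: 61.6
```

```bash
python3 -c "
from h import *
st()"
```

```text
t 43.7 p [ 0.5913 -0.2129  0.11  ] az_y 85.93 q [-0.471   0.3445  1.6284 -0.      1.1658 -1.9708] F [ 2.2532  1.1918 11.028 ] M [ 0.136  -0.4959  0.0604] w 0.0272 ff 61.55777062755078
```

Emit:
{"fn": "step_arm", "kwargs": {"commands": [[[-0.0005,0,-0.001,-1],[-0.0005,0,-0.001,-2],[-0.0005,0,0,-2],[-0.0005,0,0.001,-2],[-0.0005,0,0.002,-2],[-0.0005,0,0.003,-2],[-0.0005,0,0.004,-2],[-0.0005,0,0.005,-2],[-0.0005,0,0.006,-2],[-0.0005,0,0.006,-2]]]}}

```text
time_s: 44.7
tcp_pos: [0.5913, -0.2128, 0.103]
eef_rot: [0.018, 1.0, -0.0, 0.001]
ft_force: [3.1, -0.1, 8.2]
width: 0.0271
finger_force: 61.1
```

```bash
python3 -c "
from h import *
st()"
```

```text
t 44.7 p [ 0.5913 -0.2128  0.103 ] az_y 87.97 q [-0.4708  0.3537  1.6311 -0.0002  1.1549 -2.006 ] F [ 3.1319 -0.1326  8.1952] M [-0.0788 -0.6837  0.0435] w 0.0271 ff 61.093956590630114
```

Emit:
{"fn": "step_arm", "kwargs": {"commands": [[[-0.0005,0,0,0],[-0.0005,0,0.001,0],[-0.0005,0,0.001,0],[-0.0005,0,0.002,0],[-0.0005,0,0.002,0],[-0.0005,0,0.003,0],[-0.0005,0,0.003,0],[-0.0005,0,0.003,0],[-0.0005,0,0.003,0],[-0.0005,0,0.003,0]]]}}

```text
time_s: 45.7
tcp_pos: [0.5917, -0.2129, 0.1027]
eef_rot: [0.018, 1.0, -0.001, 0.001]
ft_force: [-5.8, 2.6, 23.8]
width: 0.0272
finger_force: 63.1
```

```bash
python3 -c "
from h import *
st()"
```

```text
t 45.7 p [ 0.5917 -0.2129  0.1027] az_y 87.98 q [-0.4704  0.3552  1.6298 -0.0006  1.1551 -2.0057] F [-5.8401  2.6279 23.7951] M [0.6201 0.9017 0.0368] w 0.0272 ff 63.14621991477907
```

The firm stop is at the expected height, 24 mm below tip contact, so the rotor is home. I'll relax, release and withdraw.

Emit:
{"fn": "step_arm", "kwargs": {"commands": [[[0,0,-0.004,0],[0,0,-0.004,0],[0,0,-0.004,0],[0,0,-0.004,0],[0,0,-0.004,0],[0,0,-0.004,0],[0,0,-0.004,0],[0,0,-0.004,0],[0,0,-0.004,0],[0,0,-0.004,0]]]}}

```text
time_s: 46.7
tcp_pos: [0.5913, -0.2128, 0.1028]
eef_rot: [0.018, 1.0, -0.0, 0.0]
ft_force: [5.4, -2.3, 2.0]
width: 0.0275
finger_force: 62.3
```

Emit:
{"fn": "step_arm", "kwargs": {"commands": [[[0,0,0,0],[0,0,0,0],[0,0,0,0],[0,0,0,0],[0,0,0,0],[0,0,0,0],[0,0,0,0],[0,0,0,0],[0,0,0,0],[0,0,0,0]]], "jaw": 0.6}}

```text
time_s: 47.7
tcp_pos: [0.5911, -0.2124, 0.103]
eef_rot: [0.017, 1.0, -0.0, 0.0]
ft_force: [0.4, 0.5, 0.4]
width: 0.0509
finger_force: 0.0
```

Emit:
{"fn": "step_arm", "kwargs": {"commands": [[[0,0,-0.005,0],[0,0,-0.015,0],[0,0,-0.035,0],[0,0,-0.06,0],[0,0,-0.09,0],[0,0,-0.12,0],[0,0.04,-0.14,0],[0,0.09,-0.15,0],[0,0.14,-0.15,0],[0,0.18,-0.15,0]]]}}

```text
time_s: 48.7
tcp_pos: [0.5977, -0.0304, 0.2552]
eef_rot: [0.017, 1.0, 0.0, 0.001]
ft_force: [0.1, -1.0, -0.7]
width: 0.0511
finger_force: 0.0
```

```bash
cat > g.py <<'E'
from h import *
st()
T=grab_frame("top");S=grab_frame("scene")
c=np.array([.5912,-.2129,.0605])
for k,p in(("T",T),("S",S)):
    print(k,proj(p,[c,c+[0,0,.035],c+[0,0,.05]]).round(1).tolist())
    for n in("rotor_foot","rotor_mid","rotor_knob"): print(n,[(np.round(m["position"],1).tolist(),round(m["conf"],2)) for m in mark_of(n,p)][:3])
for s in silhouettes("rotor_mid",T): print(s["box"],s["conf"])
E
python3 g.py
```

```text
t 48.7 p [ 0.5977 -0.0304  0.2552] az_y 88.01 q [-0.1827  0.1452  1.5824  0.0005  1.4111 -1.7189] F [ 0.1226 -1.011  -0.7238] M [0.0287 0.0005 0.0078] w 0.0511 ff 0.0
T [[436.3, 190.6], [441.3, 189.0], [443.6, 188.3]]
rotor_foot [([116.5, 207.4], 0.59), ([436.2, 192.3], 0.56)]
rotor_mid [([106.1, 204.2], 0.91)]
rotor_knob [([107.1, 207.2], 0.67), ([444.1, 189.0], 0.61)]
S [[132.9, 220.2], [130.2, 206.9], [129.0, 201.1]]
rotor_foot [([453.4, 279.2], 0.79), ([132.2, 219.4], 0.78)]
rotor_mid [([130.6, 209.6], 0.67), ([456.1, 270.7], 0.61)]
rotor_knob [([459.0, 266.9], 0.82), ([126.9, 202.6], 0.59)]
[112.0, 203.8, 39.4, 34.5] 0.85
[423.0, 197.4, 16.4, 33.9] 0.56
```

Both cameras place the rotor at the seated pose, within about 2 px. The gripper is clear.

```bash
python3 -c "
from workcell import sign_off
print(sign_off())"
```

```text
the job is handed in; nothing more can be done
None
```

The job is handed in: the rotor was laid flat on the mat, released, regripped by the knob and lowered onto the drive shaft until it stopped firmly at the expected seated height; the lid and the brush were left alone.

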